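# Take the hot lid off the bearing pot with the lid lifter

## Task

Wheel bearings are warming in the covered pot on the hot plate, and pot, plate and lid are too hot to touch. Pull the lid lifter out from under the wire rack by its steel end, lay it on the open bench and let go, then take it by its wooden handle, hook its tongue under the lid's loop, lift the lid clear of the pot and, keeping it level and never dropping it, set it down flat on the middle of the trivet. Finally unhook the lifter and lay it flat on the bench, ready for the next time; leave everything else where it is.

Things in the scene. Friction and masses are not known exactly. Their poses are not given: they have to be found in the camera images.
- pot: Bare steel pot (150 dia outside, wall 4) standing on a round dark hot plate (180 dia, 60 high), one fixed piece. Origin on the bench under its centre, z up. Rim 145 above the bench. Its two side handles stick out along its +y and -y to 105 from the axis, 128 above the bench; a thermostat knob on the plate points to its -x.
- lid: Loose flat steel lid of the pot, 158 dia, about 0.2 kg. Origin at the centre of the underside of its locating step (126 dia, 6 deep, hanging loosely inside the pot's 142 bore). Flange underside 6 above the origin, top face 12 above the origin, z up. On the pot its origin is 139 above the bench. Turned like the pot to within 0.1 rad.
- lid_loop (a point): Middle of the top bar of the lid's loop handle, on the bar's axis, 54 above the lid's origin, over the lid's centre. The loop is 6 mm round rod standing in the lid's y-z plane: its top bar runs along y, straight for 54, its legs spread to 72 apart at the lid. Under the top bar there is 39 of clear height to the lid's top face. A lifter goes under it along the lid's +x or -x; from the robot's side that is along +x, which points ahead and 17 to 57 degrees to the right.
- trivet: Low black cast trivet, open rings and spokes, 140 dia, top 20 above the bench, fixed. Origin on the bench under its centre. A lid lying on it has its origin 20 above the bench.
- rack: Dark wire bench rack, fixed: deck 260 (x) by 200 (y), top 105 and underside about 97 above the bench (cross rails at 80 along its back and ends only), legs at the four corners, with a carton and a bin on it. Origin on the bench under the deck's centre; its open edge over the lifter is at its y = -100.
- lifter_grip (a point): Middle of the wooden handle of the lid lifter, half-way up it. Lifter frame: x along the tool from handle to tongue, z up when it lies ready for use (as it lies at the start), y across. Handle 110 long (x -55 to +55), 22 wide, 26 high; this point is 13 above the lifter's underside. The handle starts under the rack with its front end 0 to 15 inside the open edge, its steel end sticking out towards the rack's -y (within 0.2 rad). About 0.22 kg.
- lifter_bar (a point): Point on the lifter's straight steel bar, 125 ahead of the handle's middle; bar 16 wide, 6 thick, underside 12 and top 18 above the lifter's underside, from x 55 to 170 of the handle's middle. It can be pinched from above by its 16 mm sides.
- lifter_saddle (a point): Middle of the floor of the lifter's saddle, 191 ahead of the handle's middle and 5 above the lifter's underside. The loop bar lies here, across the tool, when it carries: a flat tongue 26 wide and 5 thick, closed behind (x 175) by the step up to the bar, 18 high, and in front (x 207 to 212, the tool's end) by an upturned lip, 17 high overall.
- oilbottle_mid (a point): Bystander, loose: white squeeze bottle with a black cone nozzle, 52 dia x 178, upright. This point is about its middle.
- tin_mid (a point): Bystander, loose: flat round metal tin, 74 dia x 27. This point is about its middle.
- carton_mid (a point): Bystander, loose: small cardboard carton, 60 x 60 x 26. This point is about its middle.
- clamp_mid (a point): Bystander, loose: dark blue spring clamp lying flat, about 190 x 120 x 20. This point is about its middle.
- wrench_mid (a point): Bystander, loose: steel spanner lying flat, 160 long. This point is about its middle.
- taperoll_mid (a point): Bystander, loose: black roll of tape lying flat, 84 dia x 24. This point is about its middle.
- casting_mid (a point): Bystander, loose: bare cast-metal brake cylinder lying on the bench, about 125 x 32 x 44. This point is about its middle.

How it is judged:
On the way, in this order (a step that is already met when the one before it is completed fails the run):
1. the lifter, drawn out from under the rack, lies on the open bench with its whole handle clear of the rack, let go (y of lifter_grip in the frame of rack below -0.15 m and height (world z) of lifter_grip below 0.02 m and height (world z) of lifter_saddle below 0.014 m and contact force between the fingers and lifter below 0.2 N), for 0.2 s.
2. the lid hangs level on the lifter, held by its handle, at least 20 mm clear above its place on the pot (z of lid in the frame of pot above 0.159 m and contact force between lifter and lid above 0.4 N and contact force between the fingers and lifter above 1 N and distance between the grasp point and lifter_grip below 0.075 m and angle between lid's own z axis and vertical below 0.2 rad), for 0.4 s.
At the end, for the whole second after the job is handed in: The lid lies flat (within 0.08 rad) and still on the trivet, centre within 35 mm of the trivet's centre; the lifter lies flat on the bench, lip up, still, not touching the lid (horizontal distance between lid and trivet below 0.035 m and z of lid in the frame of trivet between 0.015 and 0.025 m and angle between lid's own z axis and vertical below 0.08 rad and linear speed of each of lid, lifter below 0.02 m/s and height (world z) of lifter_grip below 0.02 m and height (world z) of lifter_saddle below 0.014 m and angle between lifter_grip's own z axis and vertical below 0.12 rad and contact force between lifter and lid below 0.1 N).
It fails at once if the robot's fingers or arm touch the hot lid, pot or plate (contact force between any of the fingers, the arm and lid above 0.5 N or contact force between any of the fingers, the arm and pot above 0.5 N).
It fails at once if the lid tips more than 0.4 rad (angle between lid's own z axis and vertical above 0.4 rad).
It fails at once if the lid is dropped or flung (faster than 0.7 m/s) (linear speed of lid above 0.7 m/s).
It fails at once if a bystander is shifted by more than 30 mm (distance of any of oilbottle_mid, tin_mid, carton_mid, clamp_mid, wrench_mid, taperoll_mid, casting_mid from where it was at the start of the episode above 0.03 m).
It also fails if it takes over 72 s, if anything falls off the work surface, if the arm or the gripper's body presses on something with over 40 N, if the wrist force passes 120 N, or if a joint passes its speed limit or range.

## Robot

A 6-joint arm with a two-finger parallel gripper is mounted at the origin on the work surface. World frame = base frame: x ahead of the robot, y to its left, z up, the work surface at z = 0. Lengths are in m, angles in rad, forces in N, time in s.
With the tool pointing down it reaches from about 0.225 to 0.875 m from the base axis. Payload 3.4 kg.
Tool frame: the origin (TCP) lies midway between the tips of the shut fingers; the grasp point (between the pads) lies 19 mm behind it (manip.grip_point_offset is the distance from the TCP to the grasp point, in m); z points along the fingers, y is the line along which they close (so a half turn about z gives the same grasp; the last joint's range is limited). The gripper opens to 85 mm and grips with 20 to 120 N. Pads are 22 mm wide; open, the fingers measure 114 mm over their backs; the gripper's body (76 mm by 85 mm) begins 54 mm behind the grasp point. The pads swing forward as they close: fully open they stand 13 mm farther back than shut.
Start: joints at [-1.255, 0.276, 1.505, -0, 1.361, -0.121], TCP at [0.243, -0.521, 0.231] pointing down, gripper open.
Joint ranges: [-2.89, 2.89], [-0.75, 2.08], [0.22, 2.7], [-1.18, 4.32], [0.11, 2.71], [-2.7, 2.7]. Speed limits (rad/s): [2.57, 2.57, 3.14, 3.14, 3.14, 3.14].

## Interface

Orientations are given as a unit quaternion [w, x, y, z].
In Python, from rig import manip gives the robot as it stands.
- The arm moves only by the shell command python3 -m handwheel 'ROWS' [FORCE]. ROWS is JSON, a list of rows, each an object with "translation": the shift along the tool's x, y, z in m, a list of three; "angular": the turn, a rotation vector about the tool's x, y, z in degrees, a list of three; "hand": the closure, from 0 (fully open) to 1 (shut). A call has 1 to 10 rows; each row shifts and turns the commanded pose from where the row before left it, along the tool's axes as they then stand; what a row does not reach is not made up. A row lasts 1/12 s, in which the tool goes at most 41.7 mm and 7.16 degrees, less where a joint would pass 70% of its speed; a pose out of reach is approached as far as the arm can. A call with a gripper value outside its range is refused whole. The fingers move at their own pace and stop on an object; FORCE is the grip in N (left out, the last holds). Time passes only in rows, so rows that do not move let the fingers close. It gives the time, the measured TCP pose, the force, the opening and the grip force at its end, in the units of the state.
- manip.get_state(): the state, without advancing time (a new reading comes with each control period).
- manip.get_image(name): name is "scene" or "top" or "wrist"; returns the picture (480x640x3 uint8, red, green, blue); there is no depth.
- manip.camera_info(name): a dict with "camera_matrix" (3x3 intrinsics, pixels), "eye" and "orientation" of the camera in the world; the wrist camera has in their place "tool_from_camera" (4x4, takes a point from camera to tool coordinates, whose origin is the TCP and whose axes are the flange's). Camera axes: x right, y down, z forward; pixel columns grow to the right and rows downward; lengths in m; the calibration is good to about 2 mm. A picture is of the moment at which its call begins: read the wrist's pose just before it. camera_info takes no time and is no camera call.
- manip.sign_off(): hands the job in; it is judged then, once.
The state is a dict: "clock": time; "qpos": joint angles; "qd": joint speeds; "effort": joint torques, N m; "position": TCP position; "ee_rot": TCP orientation; "contact_force": force on the tool from outside, world axes, zero at the start; "moment": the same for the moment, N m; "width": finger opening in m; "gripper_force": force on a finger pad.
Only numpy, scipy, OpenCV 4.12 (cv2) and the standard library are available. Lean on these libraries where they do the work, as an engineer would, in place of code of your own. Each camera call takes 0.05 s, during which the arm holds its last target. There are 200 camera calls.

## Working session

There is one attempt and no reset: what is moved stays moved. The work goes in short steps, Python scripts to look and compute and a shell command to move; the robot and the scene stay as the last step left them, time stands still between calls to the robot, and variables do not carry over. Pictures are saved under pics/ and viewed, at most 12 in all, crops included, and the job is handed in when it is done.

```bash
ls; mkdir -p pics; python3 - <<'E'
from rig import manip
import cv2, numpy as np
s=manip.get_state(); print(s)
for n in("scene","top"):
    print(n,manip.camera_info(n)); cv2.imwrite(f"pics/{n}0.png",cv2.cvtColor(manip.get_image(n),cv2.COLOR_RGB2BGR))
print(manip.camera_info("wrist"),manip.grip_point_offset)
E
```

```text
pics
{'clock': 0.0, 'qpos': array([-1.25500279e+00,  2.76611956e-01,  1.50615698e+00, -6.59339154e-06,
        1.36069190e+00, -1.21048040e-01]), 'qd': array([ 0.00075899,  0.00041445, -0.00183045, -0.00030045,  0.00042407,
       -0.0002296 ]), 'effort': array([ 2.48305652e-03, -4.16762424e+01, -2.45806593e+01,  4.11871060e-04,
        1.09906518e-02, -1.19334260e-05]), 'position': array([ 0.24307092, -0.52050429,  0.23042054]), 'ee_rot': array([-9.29353325e-04,  9.76240287e-01,  2.16688784e-01, -9.40196787e-05]), 'contact_force': array([-0.70277144,  0.01359112, -0.31712307]), 'moment': array([ 0.08544627, -0.01616692,  0.01181107]), 'gripper_force': 0.0, 'width': 0.085855173678593}
scene {'camera_matrix': array([[449.4903691 ,   0.        , 319.21484689],
       [  0.        , 449.4903691 , 237.53814907],
       [  0.        ,   0.        ,   1.        ]]), 'eye': array([1.15617431, 0.29303865, 1.0850717 ]), 'orientation': array([-0.16029777,  0.51227038,  0.80622715, -0.24875984])}
top {'camera_matrix': array([[536.9330071 ,   0.        , 323.3235817 ],
       [  0.        , 536.9330071 , 236.12744939],
       [  0.        ,   0.        ,   1.        ]]), 'eye': array([0.43415091, 0.02045789, 1.31793862]), 'orientation': array([-0.04117568,  0.70704731, -0.70465284,  0.04304697])}
{'camera_matrix': array([[372.2876926 ,   0.        , 315.36802656],
       [  0.        , 372.2876926 , 244.33281796],
       [  0.        ,   0.        ,   1.        ]]), 'tool_from_camera': array([[ 7.28937674e-04, -9.50343348e-01, -3.11202491e-01,
         8.13573804e-02],
       [ 9.99999709e-01,  6.23067175e-04,  4.39616396e-04,
        -6.77857356e-04],
       [-2.23886460e-04, -3.11202721e-01,  9.50343526e-01,
        -1.42766827e-01],
       [ 0.00000000e+00,  0.00000000e+00,  0.00000000e+00,
         1.00000000e+00]])} 0.0187
```

View pics/top0.png

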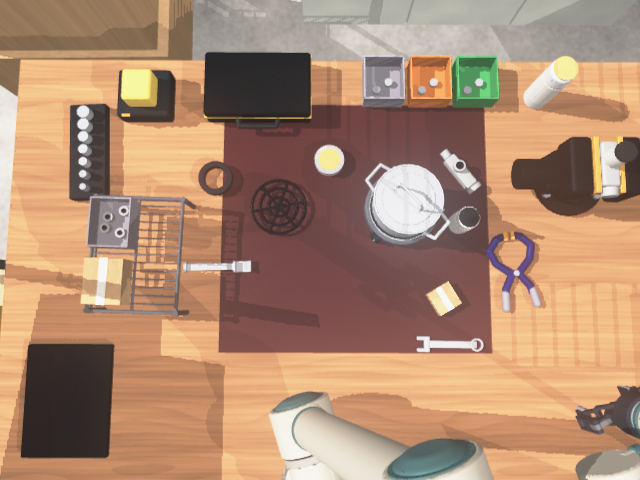

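View pics/scene0.png

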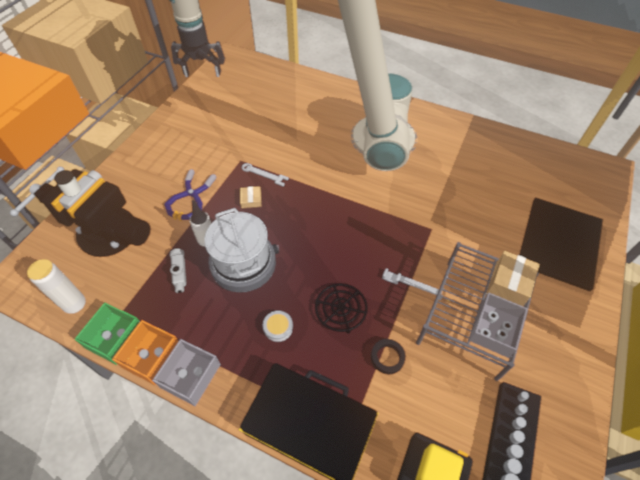

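The top view shows the trivet at about (280,206), the pot lid at (407,198) with its handles at (378,172) and (437,232), and the lifter's steel end from (185,267) to (250,267). The rack's open edge is at u≈185. The scene view shows the same layout. I'll enlarge the key parts next.

```bash
cat > h.py <<'E'
import numpy as np, cv2
from scipy.spatial.transform import Rotation as R
from rig import manip
def q2R(q): return R.from_quat([q[1],q[2],q[3],q[0]]).as_matrix()
def cam(n,s=None):
    i=manip.camera_info(n); K=i["camera_matrix"]
    if n!="wrist": return K,np.array(i["eye"]),q2R(i["orientation"])
    s=s or manip.get_state(); T=i["tool_from_camera"]; Q=q2R(s["ee_rot"])
    return K,s["position"]+Q@T[:3,3],Q@T[:3,:3]
def ray(c,uv):
    K,e,Q=c; d=Q@np.linalg.solve(K,[uv[0],uv[1],1]); return e,d/np.linalg.norm(d)
def plane(c,uv,z):
    e,d=ray(c,uv); return e+d*(z-e[2])/d[2]
def tri(c1,a,c2,b):
    e1,d1=ray(c1,a); e2,d2=ray(c2,b)
    t=np.linalg.lstsq(np.c_[d1,-d2],e2-e1,rcond=None)[0]
    p,q=e1+t[0]*d1,e2+t[1]*d2; return (p+q)/2,np.linalg.norm(p-q)
def proj(c,p):
    K,e,Q=c; v=K@(Q.T@(np.asarray(p)-e)); return v[:2]/v[2]
def snap(n,name):
    s=manip.get_state(); im=cv2.cvtColor(manip.get_image(n),cv2.COLOR_RGB2BGR); cv2.imwrite(f"pics/{name}.png",im); return cam(n,s),im
E
python3 - <<'E'
from h import *
t=cv2.imread("pics/top0.png"); s=cv2.imread("pics/scene0.png")
def c(im,u,v,k=4,w=400,h=300): 
    o=cv2.resize(im[v:v+h//k,u:u+w//k],(w,h),interpolation=cv2.INTER_CUBIC); return o
a=np.vstack([np.hstack([c(t,360,160),c(s,190,200)]),np.hstack([c(t,160,230),c(s,370,240)])])
cv2.imwrite("pics/crop1.png",a)
T=cam("top");S=cam("scene")
for n,uv,z in [("trivet",(280,206),.02),("lid",(407,198),.151),("tip",(250,267),.015),("barroot",(186,267),.015),("bottle",(463,220),.1),("tin",(329,160),.027),("carton",(444,298),.026),("wrench",(450,344),0),("tape",(215,178),.02),("rackedgeFar",(185,202),.105),("rackedgeNear",(181,313),.105)]:
    print(n,plane(T,uv,z).round(3))
E
```

```text
trivet [0.664 0.124 0.02 ]
lid [ 0.659 -0.167  0.151]
tip [0.514 0.195 0.015]
barroot [0.514 0.35  0.015]
bottle [ 0.618 -0.303  0.1  ]
tin [0.778 0.004 0.027]
carton [ 0.441 -0.272  0.026]
wrench [ 0.331 -0.29   0.   ]
tape [0.733 0.285 0.02 ]
rackedgeFar [0.657 0.335 0.105]
rackedgeNear [0.405 0.335 0.105]
```

View pics/crop1.png

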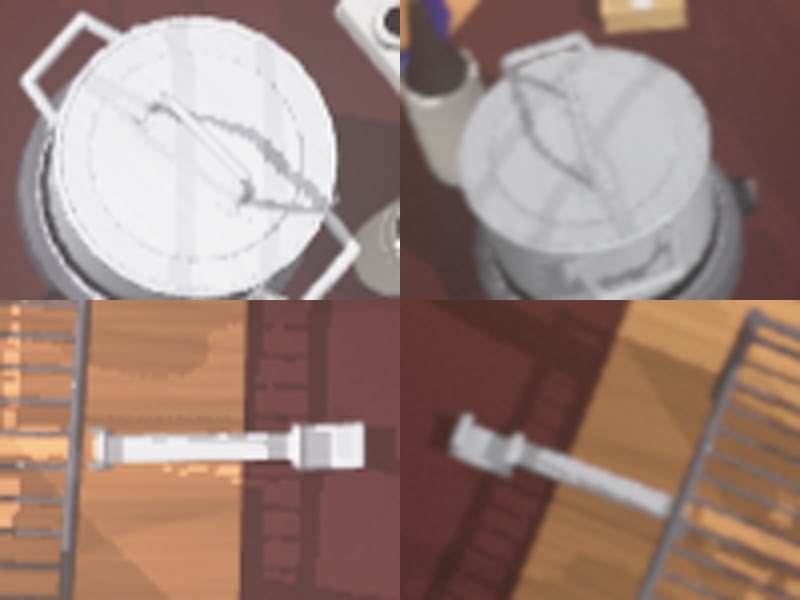

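The crop shows the loop's top bar in the top view running from pixel (401,185) to (422,206). The lifter's bar runs along v≈266.5, with its tip at u≈251 and its ferrule at u≈186, heading along world −y. So the bar lies at x≈0.514 and the pinch point is about y≈0.265. First I turn the tool so it closes along x.

```bash
python3 -m handwheel '[{"translation":[0,0,0],"angular":[0,0,-6.5],"hand":0},{"translation":[0,0,0],"angular":[0,0,-6.5],"hand":0},{"translation":[0,0,0],"angular":[0,0,-6.5],"hand":0},{"translation":[0,0,0],"angular":[0,0,-6.5],"hand":0},{"translation":[0,0,0],"angular":[0,0,-6.5],"hand":0},{"translation":[0,0,0],"angular":[0,0,-6.5],"hand":0},{"translation":[0,0,0],"angular":[0,0,-6.5],"hand":0},{"translation":[0,0,0],"angular":[0,0,-6.5],"hand":0},{"translation":[0,0,0],"angular":[0,0,-6.5],"hand":0},{"translation":[0,0,0],"angular":[0,0,-6.5],"hand":0}]' 40
python3 -m handwheel '[{"translation":[0.035,0.012,0],"angular":[0,0,0],"hand":0},{"translation":[0.035,0.012,0],"angular":[0,0,0],"hand":0},{"translation":[0.035,0.012,0],"angular":[0,0,0],"hand":0},{"translation":[0.035,0.012,0],"angular":[0,0,0],"hand":0},{"translation":[0.035,0.012,0],"angular":[0,0,0],"hand":0},{"translation":[0.035,0.012,0],"angular":[0,0,0],"hand":0},{"translation":[0.035,0.012,0],"angular":[0,0,0],"hand":0},{"translation":[0.035,0.012,0],"angular":[0,0,0],"hand":0},{"translation":[0.035,0.012,0],"angular":[0,0,0],"hand":0},{"translation":[0.035,0.012,0],"angular":[0,0,0],"hand":0}]'
python3 -m handwheel '[{"translation":[0.035,0.012,0],"angular":[0,0,0],"hand":0},{"translation":[0.035,0.012,0],"angular":[0,0,0],"hand":0},{"translation":[0.035,0.012,0],"angular":[0,0,0],"hand":0},{"translation":[0.035,0.012,0],"angular":[0,0,0],"hand":0},{"translation":[0.035,0.012,0],"angular":[0,0,0],"hand":0},{"translation":[0.035,0.012,0],"angular":[0,0,0],"hand":0},{"translation":[0.035,0.012,0],"angular":[0,0,0],"hand":0},{"translation":[0.035,0.012,0],"angular":[0,0,0],"hand":0},{"translation":[0.035,0.012,0],"angular":[0,0,0],"hand":0},{"translation":[0.035,0.012,0],"angular":[0,0,0],"hand":0}]'
python3 - <<'E'
from h import *
T=cam("top")
for uv in [(401,184.5),(422,206.3)]: print(plane(T,uv,.193).round(4))
s=manip.get_state();print(q2R(s["ee_rot"]).round(3),s["qpos"].round(2))
E
```

```text
clock: 0.93
position: [0.2431, -0.5207, 0.2308]
ee_rot: [-0.0, 0.705, 0.709, 0.0]
contact_force: [-0.2, -0.1, 0.5]
width: 0.0855
gripper_force: 0.0
clock: 1.77
position: [0.363, -0.1691, 0.2311]
ee_rot: [-0.0, 0.707, 0.707, 0.0]
contact_force: [1.7, 0.4, 0.1]
width: 0.0851
gripper_force: 0.0
clock: 2.6
position: [0.4828, 0.181, 0.2309]
ee_rot: [-0.0, 0.707, 0.707, -0.0]
contact_force: [0.6, -0.7, 0.3]
width: 0.0853
gripper_force: 0.0
[ 0.6805 -0.1478  0.193 ]
[ 0.6335 -0.1918  0.193 ]
[[-0.001  1.    -0.001]
 [ 1.     0.001 -0.   ]
 [-0.    -0.001 -1.   ]] [ 0.22  0.19  1.63 -0.    1.33  0.22]
```

```bash
python3 -m handwheel '[{"translation":[0.03,0.011,0.03],"angular":[0,0,0],"hand":0},{"translation":[0.03,0.01,0.03],"angular":[0,0,0],"hand":0},{"translation":[0.024,0.01,0.03],"angular":[0,0,0],"hand":0},{"translation":[0,0,0],"angular":[0,0,0],"hand":0}]'
python3 - <<'E'
from h import *
c,im=snap("wrist","w1")
print(proj(c,[.514,.265,.018]))
E
```

```text
clock: 2.93
position: [0.5108, 0.2632, 0.1374]
ee_rot: [-0.003, 0.706, 0.708, -0.004]
contact_force: [0.1, -0.5, -1.3]
width: 0.0854
gripper_force: 0.0
[319.66188427 235.65150717]
```

View pics/w1.png

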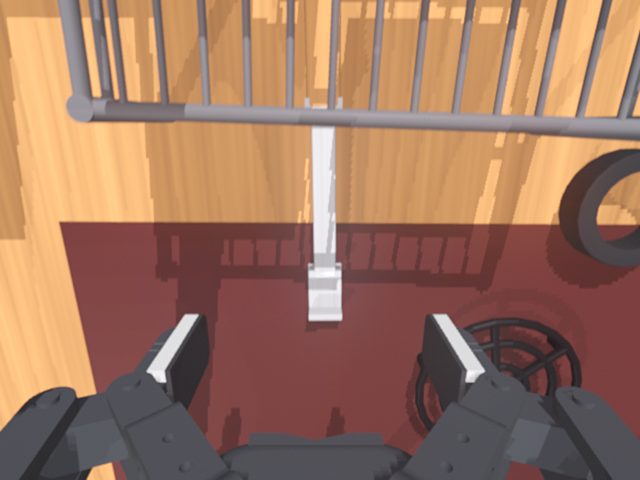

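The bar is in view, centred near u=324 at v=240 and running straight away from the camera. That puts it about 3 mm further in +x than commanded. The rack edge is well clear at v≈115. I'll descend and pinch.

```bash
python3 -m handwheel '[{"translation":[0,0.003,0.03],"angular":[0,0,0],"hand":0},{"translation":[0,0,0.03],"angular":[0,0,0],"hand":0},{"translation":[0,0,0.03],"angular":[0,0,0],"hand":0},{"translation":[0,0,0.03],"angular":[0,0,0],"hand":0},{"translation":[0,0,0.012],"angular":[0,0,0],"hand":0},{"translation":[0,0,0.004],"angular":[0,0,0],"hand":0},{"translation":[0,0,0],"angular":[0,0,0],"hand":0},{"translation":[0,0,0],"angular":[0,0,0],"hand":0}]' 40
python3 -m handwheel '[{"translation":[0,0,0],"angular":[0,0,0],"hand":1},{"translation":[0,0,0],"angular":[0,0,0],"hand":1},{"translation":[0,0,0],"angular":[0,0,0],"hand":1},{"translation":[0,0,0],"angular":[0,0,0],"hand":1},{"translation":[0,0,0],"angular":[0,0,0],"hand":1},{"translation":[0,0,0],"angular":[0,0,0],"hand":1},{"translation":[0,0,0],"angular":[0,0,0],"hand":1},{"translation":[0,0,0],"angular":[0,0,0],"hand":1}]' 40
```

```text
clock: 3.65
position: [0.5171, 0.2601, 0.0096]
ee_rot: [0.001, 0.707, 0.707, 0.001]
contact_force: [-0.4, -1.2, 1.7]
width: 0.0858
gripper_force: 0.0
clock: 4.32
position: [0.5161, 0.2604, 0.0085]
ee_rot: [0.0, 0.707, 0.707, 0.0]
contact_force: [-0.6, -1.0, 4.0]
width: 0.0147
gripper_force: 39.4
```

```bash
python3 -m handwheel '[{"translation":[-0.01,0,0],"angular":[0,0,0],"hand":1},{"translation":[-0.02,0,0],"angular":[0,0,0],"hand":1},{"translation":[-0.02,0,0],"angular":[0,0,0],"hand":1},{"translation":[-0.02,0,0],"angular":[0,0,0],"hand":1},{"translation":[-0.025,0,0],"angular":[0,0,0],"hand":1},{"translation":[-0.025,0,0],"angular":[0,0,0],"hand":1},{"translation":[-0.025,0,0],"angular":[0,0,0],"hand":1},{"translation":[-0.02,0,0],"angular":[0,0,0],"hand":1},{"translation":[-0.01,0,0],"angular":[0,0,0],"hand":1},{"translation":[0,0,0],"angular":[0,0,0],"hand":1}]'
python3 -m handwheel '[{"translation":[0,0,0],"angular":[0,0,0],"hand":1},{"translation":[0,0,0],"angular":[0,0,0],"hand":0},{"translation":[0,0,0],"angular":[0,0,0],"hand":0},{"translation":[0,0,0],"angular":[0,0,0],"hand":0},{"translation":[0,0,0],"angular":[0,0,0],"hand":0},{"translation":[0,0,0],"angular":[0,0,0],"hand":0},{"translation":[0,0,0],"angular":[0,0,0],"hand":0},{"translation":[0,0,0],"angular":[0,0,0],"hand":0}]'
python3 -m handwheel '[{"translation":[0,0,-0.03],"angular":[0,0,0],"hand":0},{"translation":[0,0,-0.03],"angular":[0,0,0],"hand":0},{"translation":[0.03,0,-0.03],"angular":[0,0,0],"hand":0},{"translation":[0.03,0,-0.03],"angular":[0,0,0],"hand":0},{"translation":[0.03,0,0],"angular":[0,0,0],"hand":0},{"translation":[0.01,0,0],"angular":[0,0,0],"hand":0},{"translation":[0,0,0],"angular":[0,0,0],"hand":0},{"translation":[0,0,0],"angular":[0,0,0],"hand":0}]'
python3 - <<'E'
from h import *
T,ti=snap("top","top2")
c,im=snap("wrist","w2")
cv2.imwrite("pics/c2.png",np.hstack([cv2.resize(im,(400,300)),cv2.resize(ti[210:330,160:320],(400,300))]))
for y in (.155,.1,.05): print(proj(c,[.516,y,.018]))
print(proj(c,[.516,.2,.026]))
E
```

```text
clock: 5.15
position: [0.5164, 0.0824, 0.0085]
ee_rot: [0.001, 0.708, 0.707, -0.0]
contact_force: [-0.6, -5.3, 5.8]
width: 0.0146
gripper_force: 39.8
clock: 5.82
position: [0.5159, 0.0854, 0.008]
ee_rot: [-0.0, 0.707, 0.707, -0.0]
contact_force: [-0.1, 0.6, -1.2]
width: 0.0853
gripper_force: 0.0
clock: 6.48
position: [0.515, 0.1839, 0.1262]
ee_rot: [-0.0, 0.706, 0.708, -0.001]
contact_force: [1.0, 0.7, -0.5]
width: 0.0856
gripper_force: 0.0
[315.45891166 279.4600456 ]
[315.32900781 344.56367252]
[315.22361882 397.38124038]
[315.55079546 222.71393319]
```

View pics/c2.png

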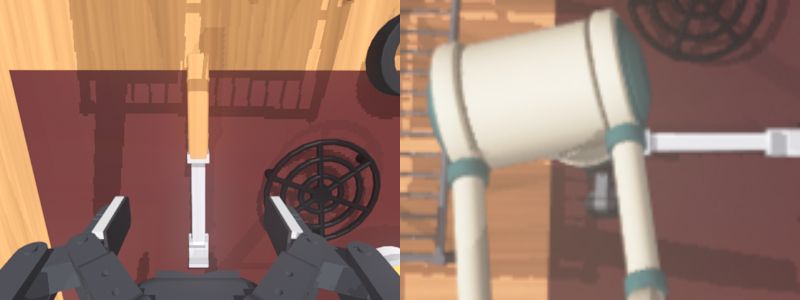

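The lifter lies on the open bench clear of the rack. In the wrist image its handle runs from v≈85 to 250 at u≈317, so the handle middle is at about (0.516, 0.227). The trivet is to the right of it. I'll take the handle 25 mm ahead of its middle.

```bash
python3 -m handwheel '[{"translation":[0.018,0.001,0.03],"angular":[0,0,0],"hand":0},{"translation":[0,0,0.03],"angular":[0,0,0],"hand":0},{"translation":[0,0,0.03],"angular":[0,0,0],"hand":0},{"translation":[0,0,0.023],"angular":[0,0,0],"hand":0},{"translation":[0,0,0.01],"angular":[0,0,0],"hand":0},{"translation":[0,0,0],"angular":[0,0,0],"hand":0},{"translation":[0,0,0],"angular":[0,0,0],"hand":0}]' 110
python3 -m handwheel '[{"translation":[0,0,0],"angular":[0,0,0],"hand":1},{"translation":[0,0,0],"angular":[0,0,0],"hand":1},{"translation":[0,0,0],"angular":[0,0,0],"hand":1},{"translation":[0,0,0],"angular":[0,0,0],"hand":1},{"translation":[0,0,0],"angular":[0,0,0],"hand":1},{"translation":[0,0,0],"angular":[0,0,0],"hand":1},{"translation":[0,0,0],"angular":[0,0,0],"hand":1},{"translation":[0,0,0],"angular":[0,0,0],"hand":1}]' 110
python3 -m handwheel '[{"translation":[0,0,-0.02],"angular":[0,0,0],"hand":1},{"translation":[0,0,-0.03],"angular":[0,0,0],"hand":1},{"translation":[0,0,-0.03],"angular":[0,0,0],"hand":1},{"translation":[0,0,-0.03],"angular":[0,0,0],"hand":1},{"translation":[0,0,-0.03],"angular":[0,0,0],"hand":1},{"translation":[0,0,-0.02],"angular":[0,0,0],"hand":1},{"translation":[0,0,0],"angular":[0,0,0],"hand":1},{"translation":[0,0,0],"angular":[0,0,0],"hand":1}]'
```

```text
clock: 7.17
position: [0.5171, 0.2013, 0.0038]
ee_rot: [-0.0, 0.707, 0.707, -0.0]
contact_force: [0.0, -0.4, 0.7]
width: 0.0855
gripper_force: 0.0
clock: 7.83
position: [0.5171, 0.2023, 0.0051]
ee_rot: [0.0, 0.707, 0.707, 0.0]
contact_force: [-1.3, -0.5, 6.2]
width: 0.02
gripper_force: 108.2
clock: 8.5
position: [0.5172, 0.2024, 0.1647]
ee_rot: [0.001, 0.707, 0.707, 0.001]
contact_force: [-0.7, 0.3, -1.5]
width: 0.0198
gripper_force: 108.2
```

```bash
python3 - <<'E'
from h import *
t=cv2.imread("pics/top0.png",0); s=cv2.imread("pics/scene0.png",0)
def c(im,u,v,w,h,k):
    o=im[v:v+h,u:u+w]; o=cv2.normalize(o.clip(np.percentile(o,15),255),None,0,255,cv2.NORM_MINMAX)
    return cv2.resize(o,(w*k,h*k),interpolation=cv2.INTER_CUBIC)
cv2.imwrite("pics/crop3.png",np.hstack([c(t,385,172,50,50,8),c(s,208,202,50,50,8)]))
E
```

```text
[ WARN:0@0.221] global loadsave.cpp:1063 imwrite_ Unsupported depth image for selected encoder is fallbacked to CV_8U.
```

View pics/crop3.png

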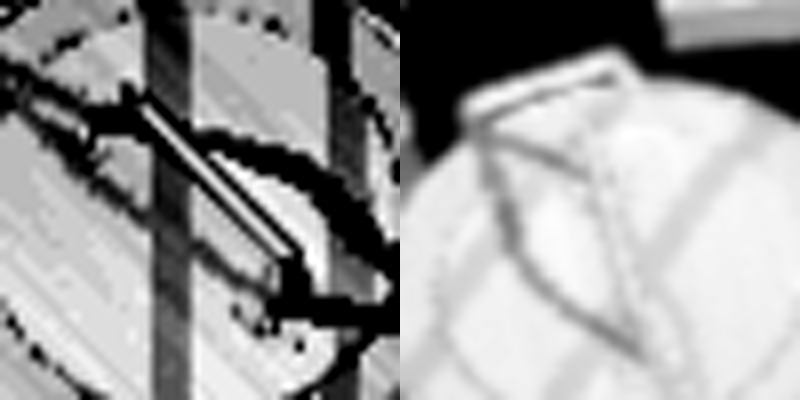

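The bar is now sharp in the top view: a bright line from (402.5,185.1) to (421.3,203.9), exactly 45° in the image. In the scene view it runs faintly from about (231.5,224) to (237,244). I'll cross-check the two views for height.

```bash
python3 - <<'E'
from h import *
T=cam("top");S=cam("scene")
A=plane(T,(402.5,185.1),.194);B=plane(T,(421.3,203.9),.194)
M=(A+B)/2; d=A-B; x=np.array([d[1],-d[0]])/np.hypot(*d[:2])
print(A,B,np.linalg.norm(d),"mid",M,"lid x deg",np.degrees(np.arctan2(x[1],x[0])))
print("in scene",proj(S,A),proj(S,B))
# lid disc by brightness in both views
t=cv2.imread("pics/top0.png")
g=cv2.inRange(cv2.cvtColor(t,cv2.COLOR_BGR2GRAY),165,255); g=cv2.morphologyEx(g[120:260,350:470],cv2.MORPH_OPEN,np.ones((13,13)))
c=max(cv2.findContours(g,0,1)[0],key=cv2.contourArea); e=cv2.fitEllipse(cv2.convexHull(c)); uv=np.add(e[0],(350,120))
print("lid ellipse",uv,e[1],plane(T,uv,.151))
hb=cv2.inRange(t,(0,0,0),(45,45,45))[170:245,243:318]; n=np.argwhere(hb); (cx,cy),r=cv2.minEnclosingCircle(n[:,::-1].astype(np.float32)); print("trivet",cx+243,cy+170,r,plane(T,(cx+243,cy+170),.02))
E
```

```text
[ 0.678985   -0.15086518  0.194     ] [ 0.6384451  -0.19024201  0.194     ] 0.0565156522928472 mid [ 0.65871505 -0.1705536   0.194     ] lid x deg -45.83379781223279
in scene [235.09612462 234.08747409] [229.91847398 216.41057556]
lid ellipse [406.87634277 199.23802948] (71.02457427978516, 73.91659545898438) [ 0.65658508 -0.16663158  0.151     ]
trivet 243.0 170.0 0.0 [0.75337245 0.21619433 0.02      ]
```

```bash
python3 -m handwheel '[{"translation":[0,0,0],"angular":[0,0,-5],"hand":1},{"translation":[0,0,0],"angular":[0,0,-5],"hand":1},{"translation":[0,0,0],"angular":[0,0,-5],"hand":1},{"translation":[0,0,0],"angular":[0,0,-5],"hand":1},{"translation":[0,0,0],"angular":[0,0,-5],"hand":1},{"translation":[0,0,0],"angular":[0,0,-5],"hand":1},{"translation":[0,0,0],"angular":[0,0,-5],"hand":1},{"translation":[0,0,0],"angular":[0,0,-5],"hand":1},{"translation":[0,0,0],"angular":[0,0,-5],"hand":1},{"translation":[0,0,0],"angular":[0,0,0],"hand":1}]'
python3 -m handwheel '[{"translation":[-0.005,-0.0125,0],"angular":[0,0,0],"hand":1},{"translation":[-0.01,-0.025,0],"angular":[0,0,0],"hand":1},{"translation":[-0.01,-0.025,0],"angular":[0,0,0],"hand":1},{"translation":[-0.01,-0.025,0],"angular":[0,0,0],"hand":1},{"translation":[-0.01,-0.025,0],"angular":[0,0,0],"hand":1},{"translation":[-0.01,-0.025,0],"angular":[0,0,0],"hand":1},{"translation":[-0.01,-0.02,0],"angular":[0,0,0],"hand":1},{"translation":[0,-0.005,0],"angular":[0,0,0],"hand":1},{"translation":[0,0,0],"angular":[0,0,0],"hand":1},{"translation":[0,0,0],"angular":[0,0,0],"hand":1}]'
python3 - <<'E'
from h import *
T,ti=snap("top","top4"); S,si=snap("scene","scene4")
p=np.array(manip.get_state()["position"]); h=-q2R(manip.get_state()["ee_rot"])[:2,0]; print(p,np.degrees(np.arctan2(h[1],h[0])))
tip=np.r_[p[:2]+.187*h,p[2]+.01]; root=np.r_[p[:2]+.03*h,p[2]+.01]; print("tip",proj(T,tip),proj(S,tip),"root",proj(T,root),proj(S,root))
def c(im,u,v,w,h,k): return cv2.resize(im[v:v+h,u:u+w],(w*k,h*k),interpolation=cv2.INTER_CUBIC)
cv2.imwrite("pics/c4.png",np.hstack([c(ti,300,150,133,200,3),c(si,190,190,133,200,3)]))
t=cv2.imread("pics/top0.png",0)[165:248,240:322]; m=cv2.morphologyEx(cv2.inRange(t,0,35),cv2.MORPH_CLOSE,np.ones((7,7)))
cc=max(cv2.findContours(m,0,1)[0],key=cv2.contourArea); e=cv2.minEnclosingCircle(cc); uv=np.add(e[0],(240,165)); print("trivet",uv,e[1],plane(T,uv,.015))
E
```

```text
clock: 9.33
position: [0.5153, 0.2018, 0.1614]
ee_rot: [-0.002, 0.382, 0.924, -0.002]
contact_force: [-0.5, -0.4, -1.7]
width: 0.0195
gripper_force: 108.1
clock: 10.17
position: [0.4476, 0.0414, 0.1637]
ee_rot: [-0.0, 0.383, 0.924, 0.0]
contact_force: [-0.6, 0.5, -1.6]
width: 0.0198
gripper_force: 108.2
[0.44834237 0.04192238 0.16385743] -44.97638492568993
tip [373.5556077 231.9290943] [277.12015732 218.16369978] root [321.72293903 283.6247004 ] [334.99177113 201.79231371]Traceback (most recent call last):
  File "<stdin>", line 8, in <module>
ValueError: max() iterable argument is empty
```

View pics/c4.png

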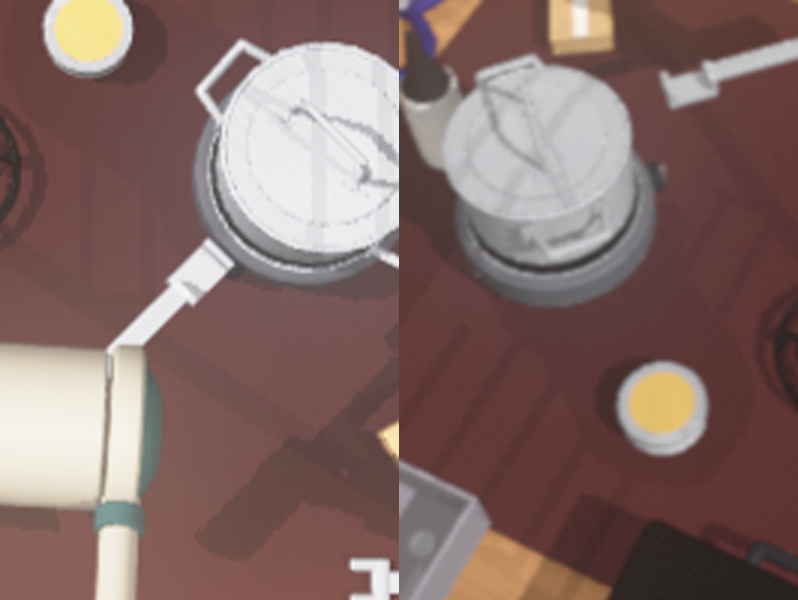

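The lifter's tip end is at top (373.7,234.3) and scene (279.3,220.3), which matches the prediction to about 2 px. It points at the loop, which is at (333,140) in the crop. I'll triangulate the tip to correct the offsets.

```bash
python3 - <<'E'
from h import *
T=cam("top");S=cam("scene")
p=np.array([.4483,.0419,.1639]); h=np.array([.7074,-.7068]); n=np.array([.7068,.7074])
P,err=tri(T,(373.7,234.3),S,(279.3,220.3)); print(P,err)
t,_=P,0
for L in ((.658,-.169),(.6587,-.1706)):
    d=np.array(L)-P[:2]; print("tip->loop along",d@h,"lateral(+tool y)",d@n)
d=P[:2]-p[:2]; print("tip rel tcp",d@h,d@n)
for z in (.165,.175): q=plane(T,(373.7,234.3),z); d=np.array((.6587,-.1706))-q[:2]; print(z,q,d@h,d@n)
b=cv2.imread("pics/top0.png"); m=b[165:248,240:322].max(2); print(np.percentile(m,[1,5,10,20,50]))
m=cv2.morphologyEx(cv2.inRange(m,0,50),cv2.MORPH_OPEN,np.ones((2,2))); cnts=cv2.findContours(m,0,1)[0]
for c in sorted(cnts,key=cv2.contourArea)[-2:]:
    e=cv2.minEnclosingCircle(c); uv=np.add(e[0],(240,165)); print("trivet",uv,e[1],plane(T,uv,.015))
E
```

```text
[ 0.57631119 -0.08982978  0.16021135] 0.0043488282845731835
tip->loop along 0.11374418051253724 lateral(+tool y) 0.0017326384274887472
tip->loop along 0.11537024051253716 lateral(+tool y) 0.0010955584274887024
tip rel tcp 0.18366171948746282 -0.0027073384274887207
0.165 [ 0.57658844 -0.09138087  0.165     ] 0.11407779614480525 0.001996836675127334
0.175 [ 0.57535301 -0.09041084  0.175     ] 0.11563735833833773 0.0021838380416181595
[ 58.  61.  64.  78. 108.]
```

```bash
python3 -m handwheel '[{"translation":[0,0.002,-0.003],"angular":[0,0,0],"hand":1},{"translation":[-0.015,0,0],"angular":[0,0,0],"hand":1},{"translation":[-0.02,0,0],"angular":[0,0,0],"hand":1},{"translation":[-0.02,0,0],"angular":[0,0,0],"hand":1},{"translation":[-0.02,0,0],"angular":[0,0,0],"hand":1},{"translation":[-0.02,0,0],"angular":[0,0,0],"hand":1},{"translation":[-0.015,0,0],"angular":[0,0,0],"hand":1},{"translation":[-0.01,0,0],"angular":[0,0,0],"hand":1},{"translation":[-0.01,0,0],"angular":[0,0,0],"hand":1},{"translation":[-0.006,0,0],"angular":[0,0,0],"hand":1}]'
python3 -m handwheel '[{"translation":[0,0,0],"angular":[0,0,0],"hand":1},{"translation":[0,0,0],"angular":[0,0,0],"hand":1}]'
python3 - <<'E'
from h import *
T,ti=snap("top","top5"); S,si=snap("scene","scene5")
def c(im,u,v,w,h,k): return cv2.resize(im[v:v+h,u:u+w],(w*k,h*k),interpolation=cv2.INTER_CUBIC)
cv2.imwrite("pics/c5.png",np.hstack([c(ti,360,155,80,100,5),c(si,200,190,80,100,5)]))
E
```

```text
clock: 11.1
position: [0.5465, -0.054, 0.1668]
ee_rot: [-0.0, 0.382, 0.924, -0.0]
contact_force: [-0.4, -0.3, -1.2]
width: 0.0194
gripper_force: 108.2
clock: 11.27
position: [0.5453, -0.0531, 0.1669]
ee_rot: [-0.001, 0.382, 0.924, 0.0]
contact_force: [0.7, 0.6, -1.9]
width: 0.0198
gripper_force: 108.2
```

View pics/c5.png

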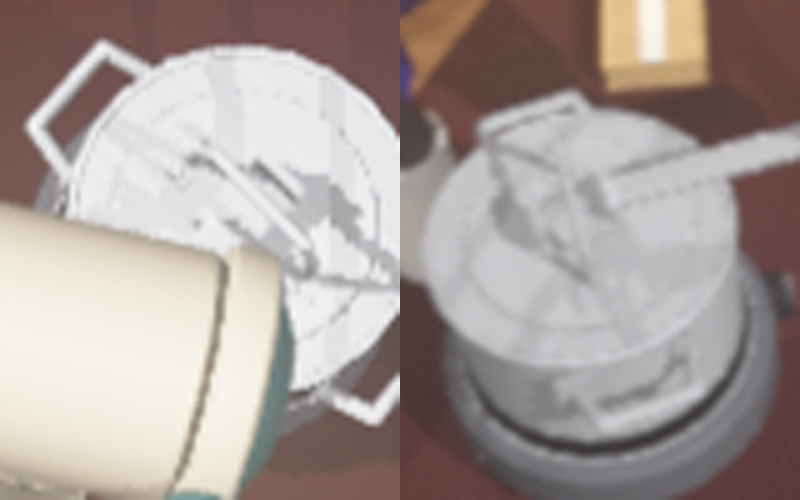

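The tongue has gone under the bar. In the top view its lip shows beyond the bar at crop (280,180), and there was no contact force on the way in. I'll lift slowly.

```bash
python3 -m handwheel '[{"translation":[0,0,-0.006],"angular":[0,0,0],"hand":1},{"translation":[0,0,-0.006],"angular":[0,0,0],"hand":1},{"translation":[0,0,-0.004],"angular":[0,0,0],"hand":1},{"translation":[0,0,-0.003],"angular":[0,0,0],"hand":1},{"translation":[0,0,-0.003],"angular":[0,0,0],"hand":1},{"translation":[0,0,-0.003],"angular":[0,0,0],"hand":1},{"translation":[0,0,-0.003],"angular":[0,0,0],"hand":1},{"translation":[0,0,0],"angular":[0,0,0],"hand":1}]' 120
python3 -m handwheel '[{"translation":[0,0,-0.003],"angular":[0,0,0],"hand":1},{"translation":[0,0,-0.003],"angular":[0,0,0],"hand":1},{"translation":[0,0,-0.004],"angular":[0,0,0],"hand":1},{"translation":[0,0,-0.004],"angular":[0,0,0],"hand":1},{"translation":[0,0,0],"angular":[0,0,0],"hand":1},{"translation":[0,0,0],"angular":[0,0,0],"hand":1}]'
python3 - <<'E'
from h import *
s=manip.get_state(); print(s["contact_force"],s["moment"])
T,ti=snap("top","top6"); S,si=snap("scene","scene6")
def c(im,u,v,w,h,k): return cv2.resize(im[v:v+h,u:u+w],(w*k,h*k),interpolation=cv2.INTER_CUBIC)
cv2.imwrite("pics/c6.png",np.hstack([c(ti,360,155,80,100,5),c(si,200,190,80,100,5)]))
E
```

```text
clock: 12.03
position: [0.5456, -0.0533, 0.1953]
ee_rot: [-0.0, 0.382, 0.924, 0.0]
contact_force: [-0.1, -0.5, -3.2]
width: 0.0194
gripper_force: 119.5
clock: 12.53
position: [0.5459, -0.0535, 0.2094]
ee_rot: [0.0, 0.382, 0.924, 0.0]
contact_force: [-0.6, 0.7, -4.1]
width: 0.0194
gripper_force: 119.5
[-0.63651752  0.68135357 -4.07913842] [ 0.27917157  0.19825051 -0.00297251]
```

View pics/c6.png

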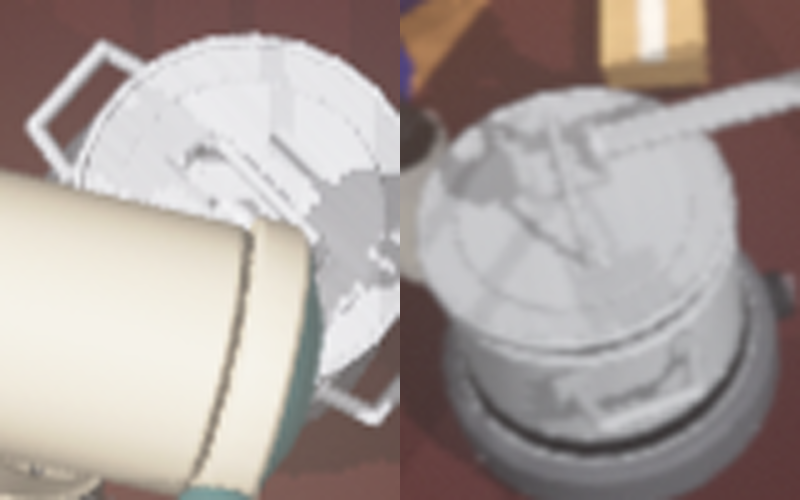

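The lid hangs level on the lifter at about 20 mm clear, and the force dropped to −4.1 N, as it should with the lid's weight added. I'll raise it further, then carry it over and turn.

```bash
python3 -m handwheel '[{"translation":[0,0,-0.004],"angular":[0,0,0],"hand":1},{"translation":[0,0,-0.007],"angular":[0,0,0],"hand":1},{"translation":[0,0,-0.01],"angular":[0,0,0],"hand":1},{"translation":[0,0,-0.01],"angular":[0,0,0],"hand":1},{"translation":[0,0,-0.01],"angular":[0,0,0],"hand":1},{"translation":[0,0,-0.006],"angular":[0,0,0],"hand":1},{"translation":[0,0,-0.003],"angular":[0,0,0],"hand":1},{"translation":[0,0,0],"angular":[0,0,0],"hand":1},{"translation":[0,0,0],"angular":[0,0,0],"hand":1},{"translation":[0,0,0],"angular":[0,0,0],"hand":1}]'
python3 -m handwheel '[{"translation":[0.002,0.001,0],"angular":[0,0,0],"hand":1},{"translation":[0.005,0.003,0],"angular":[0,0,0],"hand":1},{"translation":[0.008,0.005,0],"angular":[0,0,0],"hand":1},{"translation":[0.01,0.006,0],"angular":[0,0,0],"hand":1},{"translation":[0.01,0.006,0],"angular":[0,0,0],"hand":1},{"translation":[0.01,0.006,0],"angular":[0,0,0],"hand":1},{"translation":[0.01,0.006,0],"angular":[0,0,0],"hand":1},{"translation":[0.01,0.006,0],"angular":[0,0,0],"hand":1},{"translation":[0.01,0.006,0],"angular":[0,0,0],"hand":1},{"translation":[0.01,0.006,0],"angular":[0,0,0],"hand":1}]'
python3 -m handwheel '[{"translation":[0.01,0.006,0],"angular":[0,0,0],"hand":1},{"translation":[0.01,0.006,0],"angular":[0,0,0],"hand":1},{"translation":[0.01,0.006,0],"angular":[0,0,0],"hand":1},{"translation":[0.01,0.006,0],"angular":[0,0,0],"hand":1},{"translation":[0.01,0.006,0],"angular":[0,0,0],"hand":1},{"translation":[0.01,0.006,0],"angular":[0,0,0],"hand":1},{"translation":[0.008,0.005,0],"angular":[0,0,0],"hand":1},{"translation":[0.005,0.003,0],"angular":[0,0,0],"hand":1},{"translation":[0.002,0.001,0],"angular":[0,0,0],"hand":1},{"translation":[0,0,0],"angular":[0,0,0],"hand":1}]'
python3 -m handwheel '[{"translation":[0,0,0],"angular":[0,0,-1],"hand":1},{"translation":[0,0,0],"angular":[0,0,-2],"hand":1},{"translation":[0,0,0],"angular":[0,0,-3],"hand":1},{"translation":[0,0,0],"angular":[0,0,-3],"hand":1},{"translation":[0,0,0],"angular":[0,0,-3],"hand":1},{"translation":[0,0,0],"angular":[0,0,-3],"hand":1},{"translation":[0,0,0],"angular":[0,0,-3],"hand":1},{"translation":[0,0,0],"angular":[0,0,-3],"hand":1},{"translation":[0,0,0],"angular":[0,0,-3],"hand":1},{"translation":[0,0,0],"angular":[0,0,-3],"hand":1}]'
python3 -m handwheel '[{"translation":[0,0,0],"angular":[0,0,-3],"hand":1},{"translation":[0,0,0],"angular":[0,0,-3],"hand":1},{"translation":[0,0,0],"angular":[0,0,-3],"hand":1},{"translation":[0,0,0],"angular":[0,0,-3],"hand":1},{"translation":[0,0,0],"angular":[0,0,-3],"hand":1},{"translation":[0,0,0],"angular":[0,0,-2],"hand":1},{"translation":[0,0,0],"angular":[0,0,-1],"hand":1},{"translation":[0,0,0],"angular":[0,0,0],"hand":1},{"translation":[0,0,0],"angular":[0,0,0],"hand":1},{"translation":[0,0,0],"angular":[0,0,0],"hand":1}]'
python3 - <<'E'
from h import *
s=manip.get_state();p=s["position"]; print(p,s["moment"],q2R(s["ee_rot"])[:,0])
T,ti=snap("top","top7"); S,si=snap("scene","scene7")
cv2.imwrite("pics/c7.png",np.hstack([cv2.resize(ti[120:320,180:360],(400,444)),cv2.resize(si[200:400,240:420],(400,444))]))
E
```

```text
clock: 13.47
position: [0.5453, -0.0533, 0.2585]
ee_rot: [-0.001, 0.382, 0.924, -0.0]
contact_force: [-0.2, -0.3, -3.5]
width: 0.0199
gripper_force: 119.5
clock: 14.3
position: [0.5213, 0.0441, 0.2591]
ee_rot: [0.0, 0.382, 0.924, 0.0]
contact_force: [-1.1, -0.6, -3.0]
width: 0.0193
gripper_force: 119.5
clock: 15.13
position: [0.5002, 0.1281, 0.259]
ee_rot: [0.0, 0.382, 0.924, -0.0]
contact_force: [-0.3, 0.6, -3.6]
width: 0.0194
gripper_force: 119.5
clock: 15.97
position: [0.5005, 0.1267, 0.2589]
ee_rot: [0.0, 0.155, 0.988, -0.0]
contact_force: [0.3, 0.3, -3.9]
width: 0.0193
gripper_force: 119.5
clock: 16.8
position: [0.5004, 0.1273, 0.259]
ee_rot: [-0.0, 0.0, 1.0, -0.0]
contact_force: [0.2, 0.9, -2.5]
width: 0.0192
gripper_force: 119.5
[0.50040972 0.12729451 0.25896894] [-0.01022342  0.34265644 -0.00875518] [-9.99999974e-01  2.23610108e-04  4.96274879e-05]
```

View pics/c7.png

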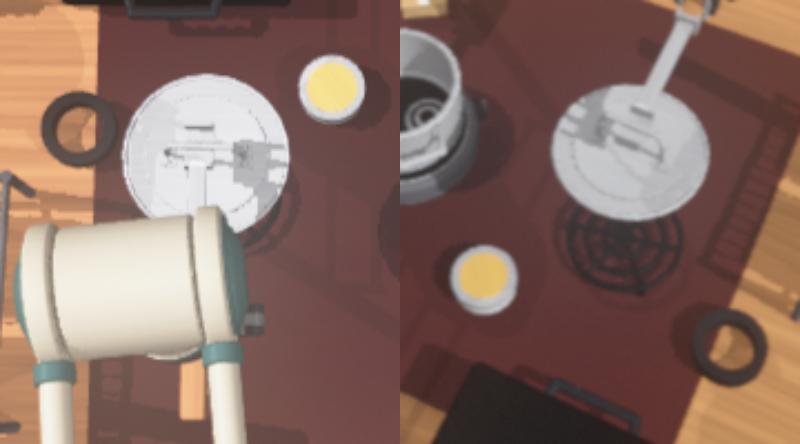

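The lid hangs level over the trivet area, at (206,155) in the top crop and (630,152) in the scene crop. Next I compute the centres of lid and trivet.

```bash
python3 - <<'E'
from h import *
T=cam("top");S=cam("scene")
def triv(f,x0,y0,x1,y1):
    b=cv2.imread(f)[y0:y1,x0:x1].astype(int); m=((b[...,2]-b[...,0]<14)&(b.max(2)<90)).astype(np.uint8)
    m=cv2.morphologyEx(m,cv2.MORPH_CLOSE,np.ones((7,7)))
    c=max(cv2.findContours(m,0,1)[0],key=cv2.contourArea); e=cv2.fitEllipse(cv2.convexHull(c)); return np.add(e[0],(x0,y0)),e[1]
a=triv("pics/top0.png",243,168,318,244); b=triv("pics/scene0.png",305,275,375,338)
print(a,b,plane(T,a[0],.016),plane(S,b[0],.016),tri(T,a[0],S,b[0]))
def lid(f,x0,y0,x1,y1,th):
    g=cv2.cvtColor(cv2.imread(f),cv2.COLOR_BGR2GRAY)[y0:y1,x0:x1]; m=cv2.morphologyEx(cv2.inRange(g,th,255),cv2.MORPH_CLOSE,np.ones((5,5))); m=cv2.morphologyEx(m,cv2.MORPH_OPEN,np.ones((15,15)))
    c=max(cv2.findContours(m,0,1)[0],key=cv2.contourArea); h=cv2.convexHull(c); e=cv2.fitEllipse(h); return np.add(e[0],(x0,y0)),e[1],cv2.boundingRect(h)
a=lid("pics/top7.png",230,145,316,216,130); b=lid("pics/scene7.png",305,232,385,302,130)
print(a,b,tri(T,a[0],S,b[0]),plane(T,a[0],.225))
E
```

```text
(array([278.24345398, 206.50400162]), (53.63457107543945, 54.43893814086914)) (array([340.28862   , 307.32077026]), (46.82646942138672, 50.22373580932617)) [0.66299186 0.12829    0.016     ] [0.66718495 0.12916729 0.016     ] (array([0.66420451, 0.1285073 , 0.00973465]), np.float64(0.0006429825188018386))
(array([271.97947311, 190.70641708]), (74.98697662353516, 76.4890365600586), (5, 9, 75, 62)) (array([343.58556366, 267.83369446]), (61.880611419677734, 70.69186401367188), (4, 6, 69, 61)) (array([0.66262494, 0.12615162, 0.20879026]), np.float64(0.0004822973468510494)) [0.65936763 0.12438379 0.225     ]
```

```bash
python3 -m handwheel '[{"translation":[-0.003,0.003,0.003],"angular":[0,0,0],"hand":1},{"translation":[0,0,0.007],"angular":[0,0,0],"hand":1},{"translation":[0,0,0.012],"angular":[0,0,0],"hand":1},{"translation":[0,0,0.015],"angular":[0,0,0],"hand":1},{"translation":[0,0,0.015],"angular":[0,0,0],"hand":1},{"translation":[0,0,0.015],"angular":[0,0,0],"hand":1},{"translation":[0,0,0.015],"angular":[0,0,0],"hand":1},{"translation":[0,0,0.015],"angular":[0,0,0],"hand":1},{"translation":[0,0,0.015],"angular":[0,0,0],"hand":1},{"translation":[0,0,0.015],"angular":[0,0,0],"hand":1}]'
python3 -m handwheel '[{"translation":[0,0,0.015],"angular":[0,0,0],"hand":1},{"translation":[0,0,0.012],"angular":[0,0,0],"hand":1},{"translation":[0,0,0.008],"angular":[0,0,0],"hand":1},{"translation":[0,0,0.005],"angular":[0,0,0],"hand":1},{"translation":[0,0,0.003],"angular":[0,0,0],"hand":1},{"translation":[0,0,0.003],"angular":[0,0,0],"hand":1},{"translation":[0,0,0.002],"angular":[0,0,0],"hand":1},{"translation":[0,0,0.002],"angular":[0,0,0],"hand":1},{"translation":[0,0,0],"angular":[0,0,0],"hand":1},{"translation":[0,0,0],"angular":[0,0,0],"hand":1}]'
python3 -m handwheel '[{"translation":[0,0,0.002],"angular":[0,0,0],"hand":1},{"translation":[0,0,0.002],"angular":[0,0,0],"hand":1},{"translation":[0,0,0.002],"angular":[0,0,0],"hand":1},{"translation":[0,0,0.002],"angular":[0,0,0],"hand":1},{"translation":[0,0,0.002],"angular":[0,0,0],"hand":1},{"translation":[0,0,0.002],"angular":[0,0,0],"hand":1},{"translation":[0,0,0],"angular":[0,0,0],"hand":1},{"translation":[0,0,0],"angular":[0,0,0],"hand":1}]'
python3 - <<'E'
from h import *
print(manip.get_state()["moment"])
E
```

```text
clock: 17.73
position: [0.5032, 0.1307, 0.1307]
ee_rot: [-0.0, -0.0, 1.0, -0.0]
contact_force: [-0.3, 0.8, -4.0]
width: 0.0196
gripper_force: 119.6
clock: 18.57
position: [0.5036, 0.1306, 0.0823]
ee_rot: [0.0, -0.0, 1.0, -0.0]
contact_force: [-0.5, -0.2, -3.7]
width: 0.0194
gripper_force: 119.6
clock: 19.23
position: [0.5038, 0.1306, 0.0702]
ee_rot: [0.0, -0.0, 1.0, -0.0]
contact_force: [-1.0, -0.5, -2.1]
width: 0.0192
gripper_force: 119.7
[ 0.01340241  0.04079253 -0.0052227 ]
```

It has landed: the pitching moment dropped from 0.34 to 0.04 N m at a TCP height of 0.070. I'll drop the tongue 21 mm to mid-gap and back out.

```bash
python3 -m handwheel '[{"translation":[0,0,0.003],"angular":[0,0,0],"hand":1},{"translation":[0,0,0.004],"angular":[0,0,0],"hand":1},{"translation":[0,0,0.004],"angular":[0,0,0],"hand":1},{"translation":[0,0,0.004],"angular":[0,0,0],"hand":1},{"translation":[0,0,0.004],"angular":[0,0,0],"hand":1},{"translation":[0,0,0.002],"angular":[0,0,0],"hand":1},{"translation":[0,0,0],"angular":[0,0,0],"hand":1},{"translation":[0,0,0],"angular":[0,0,0],"hand":1}]'
python3 -m handwheel '[{"translation":[0.004,0,0],"angular":[0,0,0],"hand":1},{"translation":[0.008,0,0],"angular":[0,0,0],"hand":1},{"translation":[0.01,0,0],"angular":[0,0,0],"hand":1},{"translation":[0.01,0,0],"angular":[0,0,0],"hand":1}]'
python3 - <<'E'
from h import *
S,si=snap("scene","scene8");T,ti=snap("top","top8")
cv2.imwrite("pics/c8.png",np.hstack([cv2.resize(ti[140:290,210:350],(400,428)),cv2.resize(si[210:360,280:420],(400,428))]))
E
```

```text
clock: 19.9
position: [0.5033, 0.1306, 0.0488]
ee_rot: [-0.0, -0.0, 1.0, -0.0]
contact_force: [0.2, 0.1, -2.1]
width: 0.0195
gripper_force: 119.7
clock: 20.23
position: [0.4698, 0.1305, 0.049]
ee_rot: [-0.0, -0.0, 1.0, -0.0]
contact_force: [-0.7, 0.1, -2.5]
width: 0.0194
gripper_force: 119.7
```

View pics/c8.png

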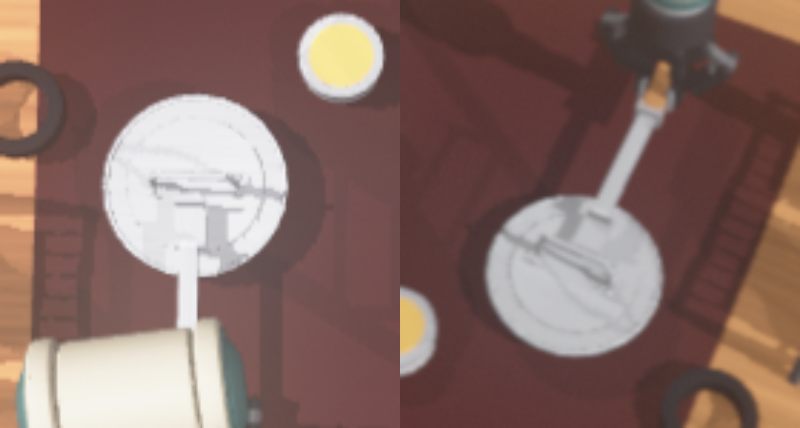

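The lid lies on the trivet with no drop, and the lifter tongue is behind the loop bar, free of it. I'll back off fully, lay the lifter down and let go.

```bash
python3 -m handwheel '[{"translation":[0.015,0,0],"angular":[0,0,0],"hand":1},{"translation":[0.02,0,0],"angular":[0,0,0],"hand":1},{"translation":[0.02,0,0],"angular":[0,0,0],"hand":1},{"translation":[0.02,0,0],"angular":[0,0,0],"hand":1},{"translation":[0.02,0,0],"angular":[0,0,0],"hand":1},{"translation":[0.02,0,0],"angular":[0,0,0],"hand":1},{"translation":[0.015,0,0],"angular":[0,0,0],"hand":1},{"translation":[0,0,0.01],"angular":[0,0,0],"hand":1},{"translation":[0,0,0.01],"angular":[0,0,0],"hand":1},{"translation":[0,0,0],"angular":[0,0,0],"hand":1}]'
python3 -m handwheel '[{"translation":[0,0,0.008],"angular":[0,0,0],"hand":1},{"translation":[0,0,0.006],"angular":[0,0,0],"hand":1},{"translation":[0,0,0.004],"angular":[0,0,0],"hand":1},{"translation":[0,0,0.003],"angular":[0,0,0],"hand":1},{"translation":[0,0,0.001],"angular":[0,0,0],"hand":1},{"translation":[0,0,0],"angular":[0,0,0],"hand":1},{"translation":[0,0,0],"angular":[0,0,0],"hand":1}]' 40
```

```text
clock: 21.17
position: [0.3403, 0.1304, 0.0284]
ee_rot: [-0.001, -0.0, 1.0, -0.0]
contact_force: [0.7, -0.6, -2.4]
width: 0.0195
gripper_force: 119.8
clock: 21.75
position: [0.3415, 0.1305, 0.0071]
ee_rot: [0.0, -0.0, 1.0, -0.0]
contact_force: [0.1, -1.1, -2.2]
width: 0.0193
gripper_force: 119.8
```

```bash
python3 -m handwheel '[{"translation":[0,0,0.001],"angular":[0,0,0],"hand":1},{"translation":[0,0,0.001],"angular":[0,0,0],"hand":1},{"translation":[0,0,0],"angular":[0,0,0],"hand":1},{"translation":[0,0,0],"angular":[0,0,0],"hand":1}]'
python3 -m handwheel '[{"translation":[0,0,0],"angular":[0,0,0],"hand":0.4},{"translation":[0,0,0],"angular":[0,0,0],"hand":0},{"translation":[0,0,0],"angular":[0,0,0],"hand":0},{"translation":[0,0,0],"angular":[0,0,0],"hand":0},{"translation":[0,0,0],"angular":[0,0,0],"hand":0},{"translation":[0,0,0],"angular":[0,0,0],"hand":0},{"translation":[0,0,0],"angular":[0,0,0],"hand":0},{"translation":[0,0,0],"angular":[0,0,0],"hand":0}]'
python3 -m handwheel '[{"translation":[0,0,-0.02],"angular":[0,0,0],"hand":0},{"translation":[0,0,-0.03],"angular":[0,0,0],"hand":0},{"translation":[0,0,-0.03],"angular":[0,0,0],"hand":0},{"translation":[0,0,-0.03],"angular":[0,0,0],"hand":0},{"translation":[0,0,-0.03],"angular":[0,0,0],"hand":0},{"translation":[0,0,0],"angular":[0,0,0],"hand":0},{"translation":[0,0,0],"angular":[0,0,0],"hand":0},{"translation":[0,0,0],"angular":[0,0,0],"hand":0}]'
python3 - <<'E'
from h import *
T,ti=snap("top","top9");S,si=snap("scene","scene9");c,w=snap("wrist","w9")
g=cv2.cvtColor(ti,cv2.COLOR_BGR2GRAY)[150:260,230:330]; m=cv2.morphologyEx(cv2.inRange(g,130,255),cv2.MORPH_OPEN,np.ones((15,15)))
k=max(cv2.findContours(m,0,1)[0],key=cv2.contourArea); e=cv2.fitEllipse(cv2.convexHull(k)); print("lid",plane(T,np.add(e[0],(230,150)),.032),e[1],"trivet .664 .1285")
cv2.imwrite("pics/c9.png",np.hstack([cv2.resize(si[180:420,180:500],(400,300)),cv2.resize(w,(400,300))]))
E
```

```text
clock: 22.08
position: [0.3416, 0.1305, 0.0051]
ee_rot: [0.0, -0.0, 1.0, -0.0]
contact_force: [0.1, -0.4, -0.6]
width: 0.0196
gripper_force: 120.1
clock: 22.75
position: [0.3414, 0.1305, 0.005]
ee_rot: [0.0, -0.0, 1.0, -0.0]
contact_force: [-0.2, -0.1, 0.0]
width: 0.085
gripper_force: 0.0
clock: 23.42
position: [0.3406, 0.1304, 0.1445]
ee_rot: [-0.0, -0.0, 1.0, -0.0]
contact_force: [0.1, -1.1, -1.0]
width: 0.0851
gripper_force: 0.0
lid [0.66477493 0.12840981 0.032     ] (64.29034423828125, 65.24980163574219) trivet .664 .1285
```

View pics/c9.png

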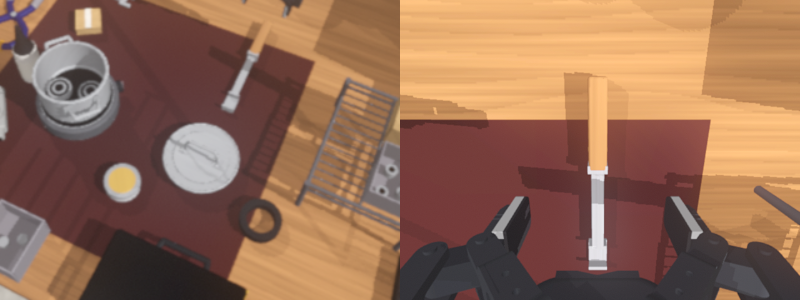

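The lid lies flat on the trivet, within about 1 mm of its centre. The lifter lies flat and released on the bench, well away from the lid.

```bash
python3 -c "from rig import manip; print(manip.sign_off())"
```

```text
the job is handed in; nothing more can be done
None
```

The lid is flat on the trivet, about 1 mm off centre by the camera; the lifter lies released on the bench clear of it, and the job was handed in at about 23.5 s (the sign-off returned no verdict).

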